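# Set the water bath's thumbwheels to 37.5 and load the setting

## Task

On the water-bath controller, set the three thumbwheels to 3, 7 and 5, left to right from the robot's side (37.5 degrees): the white line on each wheel then stands at its top, level with the ticks beside it, with the wheel clicked into its notch. Stroke the wheels gently, their axles crack under a hard push. Then press the round key beside them fully down to load the setting and let it come up again; leave the bottle, the dish and the tip box where they stand.

Things in the scene. Friction and masses are not known exactly. Their poses are not given: they have to be found in the camera images.
- spot_tens (a point): Tens wheel, left of three seen from the front: black rubber-rimmed wheel, radius 18 mm, 12 mm thick, standing edge-on in a 16 x 46 mm slot of a flat grey bezel (2 mm proud). Point: on the sloping face, under the wheel's middle; its z axis points out of the face, x up the slope away from the front, y along the axle, to the left seen from the front.
- spot_units (a point): Units wheel, the middle one, like the tens wheel and 28 mm from it (axle to axle spacing along y). Point and axes as for spot_tens. Wheel tops stand 12 to 16 mm out of the face: each wheel sits differently in its frame and is not measured, so feel for it.
- spot_tenths (a point): Tenths wheel, the right one, 28 mm beyond the units wheel. Point and axes as for spot_tens. Each wheel is turned by a fingertip laid on its top: it gives about 1 mm per 12 N of push; leaving a notch takes about 2 N along the rim, friction of the rubber about 1; more than 15 N of push cracks it. Let go, it settles into the nearest notch.
- wheel_tens (a joint): Rotation, rad: digit x 0.6283 (36 degrees a digit), so digit 3 is 1.885; end stops just beyond 0 and 9. Starts in a notch at 1 to 4. Grows as the wheel's top is drawn down the slope (towards -x of its spot); rim travel 11.3 mm a digit. A white line, 3 mm wide, across the rim and sides, is at the top, level with short black ticks on the bezel, at digit 3.
- wheel_units (a joint): Rotation, rad: digit x 0.6283 (36 degrees a digit), so digit 7 is 4.398; end stops just beyond 0 and 9. Starts in a notch at 5 to 6. Grows as the wheel's top is drawn down the slope (towards -x of its spot); rim travel 11.3 mm a digit. A white line, 3 mm wide, across the rim and sides, is at the top, level with short black ticks on the bezel, at digit 7.
- wheel_tenths (a joint): Rotation, rad: digit x 0.6283 (36 degrees a digit), so digit 5 is 3.142; end stops just beyond 0 and 9. Starts in a notch at 3 to 6. Grows as the wheel's top is drawn down the slope (towards -x of its spot); rim travel 11.3 mm a digit. A white line, 3 mm wide, across the rim and sides, is at the top, level with short black ticks on the bezel, at digit 5.
- key_top (a point): Centre of the top of the grey round spring key, 24 mm across, in a black collar 40 mm across and 12 mm high, on the right of the wheels. Its top stands 21 mm out of the face; z axis out of the face.
- key (a joint): Key travel, m: 0 up, 0.005 fully down (pressed into the face); it takes 1.5 N to start and 5 N to the bottom and springs back up.
- console: Fixed white and grey desk console of the water bath, 150 mm deep, 220 mm wide; sloping face 15 degrees, low at the front (-x of the console), its middle 80 mm high. Origin: centre of the underside; z up, y to the left seen from the front. Side cheeks stand 3 mm over the face.
- media_bottle_mid (a point): Loose jar with a wide cap beside the console, 60 mm across, 130 mm high; point half-way up. Leave it alone.
- dish_mid (a point): Loose closed culture dish, 92 mm across, 18 mm high, beside the console; point half-way up. Leave it alone.
- tip_box_mid (a point): Loose pipette-tip box, 87 x 122 x 65 mm, behind the console; point half-way up. Leave it alone.

How it is judged:
By the outcome, as a careful person would: the job done as asked, in the order asked, and still so for the second after the job is handed in, with the robot touching nothing.
It also fails if it takes over 58 s, if anything falls off the work surface, if the arm or the gripper's body presses on something with over 40 N, if the wrist force passes 120 N, or if a joint passes its speed limit or range.

## Robot

A 6-joint arm with a two-finger parallel gripper is mounted at the origin on the work surface. World frame = base frame: x ahead of the robot, y to its left, z up, the work surface at z = 0. Lengths are in m, angles in rad, forces in N, time in s.
With the tool pointing down it reaches from about 0.225 to 0.875 m from the base axis. Payload 3.4 kg.
Tool frame: the origin (TCP) lies on the centre line of the jaws, within the pads' length; the fingertips stand 22 mm ahead of it and the grasp point (between the pads) lies 3 mm ahead of it (ctrl.tip_extent is the distance from the TCP to the fingertips, in m); z points along the fingers, y is the line along which they close (so a half turn about z gives the same grasp; the last joint's range is limited). The gripper opens to 85 mm and grips with 20 to 120 N. Pads are 22 mm wide; open, the fingers measure 114 mm over their backs; the gripper's body (76 mm by 85 mm) begins 54 mm behind the grasp point. The pads swing forward as they close: fully open they stand 13 mm farther back than shut.
Start: joints at [1.05, 0.276, 1.505, -0, 1.361, -0.121], TCP at [0.224, 0.53, 0.253] pointing down, gripper open.
Joint ranges: [-2.89, 2.89], [-0.75, 2.08], [0.22, 2.7], [-1.18, 4.32], [0.11, 2.71], [-2.7, 2.7]. Speed limits (rad/s): [2.57, 2.57, 3.14, 3.14, 3.14, 3.14].

## Interface

Orientations are given as a 3x3 rotation matrix whose columns are the frame's x, y, z axes.
In Python, from station import sensors, cams, workorder, ctrl gives the robot as it stands. The module is installed in compiled form; this text tells all that it offers.
- The arm moves only by the tool move_arm, never from a script. Its argument "targets" is a list of rows, each an object with "claw": the closure, from -1 (fully open) to 1 (shut), so that 0 is half open; "travel": the shift along the tool's x, y, z scaled (see below), a list of three; "yaw": the turn about the tool's z scaled (see below). A call has 1 to 8 rows; each row is the pose to reach, as a shift and turn from the pose commanded when the call began, along the tool's axes at that moment, turning the shorter way round; what a row does not reach only later rows make up. The controller multiplies each number of a shift by 25 cm and each number of a turn by pi rad. A row lasts 1/8 s, in which the tool goes at most 62.5 mm and 10.7 degrees, less where a joint would pass 70% of its speed; a pose out of reach is approached as far as the arm can. A call with a number of a shift or a turn outside -1 to 1 is refused whole. A call with a gripper value outside its range is refused whole. The fingers move at their own pace and stop on an object; the grip force is fixed at half the most. Time passes only in rows, so rows that repeat a pose let the fingers close. It gives the time, the measured TCP pose, the force, the opening and the grip force at its end, in the units of the state.
- sensors.get_state(): the state, without advancing time (a new reading comes with each control period).
- cams.read_camera(name): name is "scene" or "top"; returns a dict with "img" (420x560x3 uint8, red, green, blue), "z_map" (420x560 float32, m along the optical axis (not along the pixel's ray), 0 where there is no reading), "intrinsics" (3x3 intrinsics, pixels), "k1" (the pictures are not rectified: a ray, as slopes to the right and down, at radius r is drawn at 1 + k1 r^2 times it, then the intrinsics apply), "xyz" and "attitude" of the camera in the world. Camera axes: x right, y down, z forward; pixel columns grow to the right and rows downward; lengths in m; the calibration is good to about 2 mm. A picture is of the moment at which its call begins.
- workorder.sign_off(): hands the job in; it is judged then, once.
Trained networks look in a picture, given as the dict that the camera call returned (one of the last four; its "shot" number tells which), for a name from the list of things; names that differ only in an ending like _2 or _b are one class to them, and where a whole thing is asked for, a point or a joint stands for the part that bears it (a point fixed in the world has none). Each returns a list of dicts, best first, with "conf" (0 to 1); they miss things now and then, are a little off and sometimes report something else, mostly with a low value. They report only what shows in the picture. A call takes as long as a camera call.
- cams.look_for(target, picture): "position" ([x, y, z] in m, in world coordinates, good to about 4 mm: the middle of the surface that is visible of it).
The state is a dict: "time_s": time; "q": joint angles; "joint_vel": joint speeds; "tau": joint torques, N m; "position": TCP position; "tool_rot": TCP orientation; "contact_force": force on the tool from outside, world axes, zero at the start; "moment": the same for the moment, N m; "finger_gap": finger opening in m; "gripper_force": force on a finger pad.
Only numpy, scipy, OpenCV 4.12 (cv2) and the standard library are available. Lean on these libraries where they do the work, as an engineer would, in place of code of your own. Each camera call takes 0.05 s, during which the arm holds its last target. There are 200 camera calls.

## Working session

There is one attempt and no reset: what is moved stays moved. The work goes in short steps, Python scripts to look and compute and a tool call to move; the robot and the scene stay as the last step left them, time stands still between calls to the robot, and variables do not carry over. Pictures are saved under pics/ and viewed, at most 10 in all, crops included, and the job is handed in when it is done.

Besides the shell and the picture viewer there is one more tool, called after "Request:" by a JSON object that holds its "method" and its "body". move_arm: Moves the arm, as the interface text tells. Its arguments: {"type":"object","properties":{"targets":{"type":"array"}},"required":["targets"]}

```bash
mkdir -p pics; cat > h.py <<'E'
import numpy as np, cv2
from station import sensors, cams, workorder, ctrl
def world(p,u,v,z=None):
    K=p["intrinsics"];k1=p["k1"]
    d=np.array([(u-K[0,2])/K[0,0],(v-K[1,2])/K[1,1]]);s=d.copy()
    for _ in range(20): s=d/(1+k1*(s@s))
    if z is None: z=p["z_map"][int(round(v)),int(round(u))]
    return np.array(p["xyz"])+np.array(p["attitude"])@np.array([s[0]*z,s[1]*z,z])
def proj(p,X):
    c=np.array(p["attitude"]).T@(np.array(X)-p["xyz"]);s=c[:2]/c[2];s=s*(1+p["k1"]*(s@s))
    K=p["intrinsics"];return np.array([K[0,0]*s[0]+K[0,2],K[1,1]*s[1]+K[1,2]])
E
python3 - <<'E'
from h import *
np.set_printoptions(precision=4,suppress=True)
s=sensors.get_state();print(s["time_s"],s["position"],s["tool_rot"],s["contact_force"],s["finger_gap"],ctrl.tip_extent)
for n in("scene","top"):
    p=cams.read_camera(n);cv2.imwrite(f"pics/{n}0.png",p["img"][:,:,::-1])
    print(n,p["xyz"],p["attitude"],p["intrinsics"],p["k1"])
    for t in("spot_tens","spot_units","spot_tenths","key_top","console","media_bottle_mid","dish_mid","tip_box_mid"):
        r=cams.look_for(t,p)
        print(t,[(np.array(d["position"]),round(d["conf"],2),proj(p,d["position"]).round()) for d in r[:2]])
E
```

```text
0.0 [0.2235 0.5293 0.2524] [[-0.9211  0.3892 -0.0009]
 [ 0.3892  0.9211 -0.0016]
 [ 0.0003 -0.0018 -1.    ]] [0.314  0.9168 0.3885] 0.08543316982494943 0.022
scene [1.3152 0.0388 0.7733] [[-0.0273  0.7017 -0.712 ]
 [ 0.9996  0.0221 -0.0166]
 [ 0.0041 -0.7122 -0.702 ]] [[425.3331   0.     280.1519]
 [  0.     425.3331 211.1275]
 [  0.       0.       1.    ]] -0.12818809816612045
spot_tens [(array([ 0.5687, -0.1347,  0.0861]), 0.58, array([215., 195.]))]
spot_units [(array([ 0.5676, -0.1343,  0.0835]), 0.75, array([216., 196.]))]
spot_tenths [(array([ 0.565 , -0.1373,  0.088 ]), 0.83, array([214., 194.])), (array([ 0.5811, -0.3728,  0.018 ]), 0.42, array([125., 217.]))]
key_top [(array([ 0.5257, -0.0819,  0.0865]), 0.71, array([239., 184.])), (array([ 0.569 , -0.1359,  0.0837]), 0.67, array([215., 196.]))]
console [(array([ 0.603 , -0.1296,  0.075 ]), 0.88, array([216., 209.]))]
media_bottle_mid [(array([0.4999, 0.0671, 0.0837]), 0.7, array([299., 179.])), (array([ 0.5708, -0.135 ,  0.0872]), 0.4, array([215., 195.]))]
dish_mid [(array([ 0.5796, -0.378 ,  0.0153]), 0.82, array([123., 2
[... 155 characters left out ...]
99  0.0045]
 [-0.0056 -0.1135 -0.9935]] [[518.472    0.     287.0138]
 [  0.     518.472  204.8614]
 [  0.       0.       1.    ]] -0.16050359221377614
spot_tens []
spot_units [(array([ 0.5484, -0.134 ,  0.0848]), 0.66, array([354., 244.]))]
spot_tenths [(array([ 0.5449, -0.1347,  0.0811]), 0.88, array([355., 245.]))]
key_top [(array([ 0.535 , -0.2096,  0.0946]), 0.58, array([385., 249.]))]
console [(array([ 0.5498, -0.1358,  0.0828]), 0.81, array([355., 243.]))]
media_bottle_mid [(array([0.4816, 0.0609, 0.1267]), 0.77, array([278., 271.]))]
dish_mid [(array([ 0.57  , -0.3755,  0.0193]), 0.81, array([440., 235.]))]
tip_box_mid [(array([ 0.7148, -0.1308,  0.062 ]), 0.82, array([351., 181.]))]
```

```bash
python3 - <<'E'
import cv2
a=cv2.imread("pics/scene0.png")[130:270,100:320];b=cv2.imread("pics/top0.png")[190:300,250:450]
a=cv2.resize(a,None,fx=3.6,fy=3.6,interpolation=2);b=cv2.resize(b,None,fx=4,fy=4,interpolation=2)
cv2.imwrite("pics/a.png",a);cv2.imwrite("pics/b.png",b)
E
```

```text
(no output)
```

View pics/a.png

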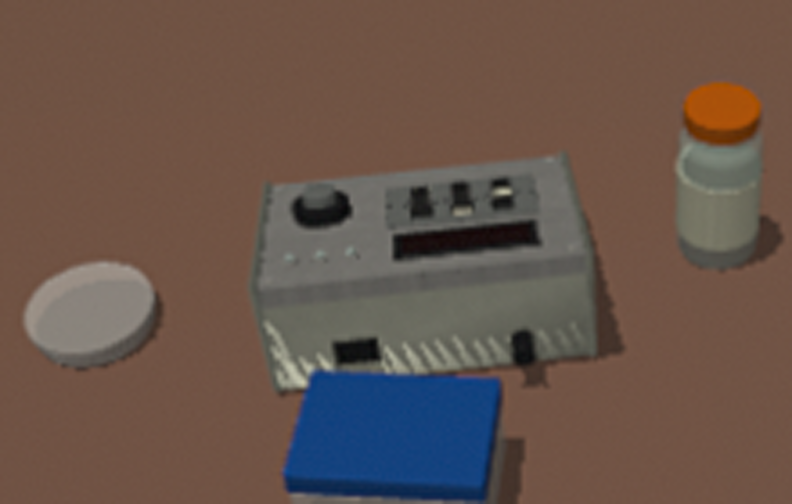

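View pics/b.png

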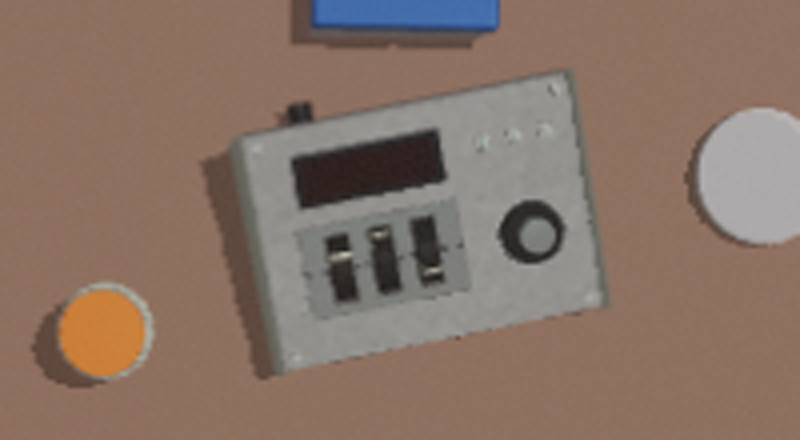

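The top view shows the console turned about 12°. In crop pixels, the tens wheel is at (343,268) with its line one notch up-slope, so it reads 2. The units wheel is at (386,260) with its line two notches up, so it reads 5. The tenths wheel is at (429,251) with its line one notch down, so it reads 6. The key is at (540,236). The needed moves are tens +1, units +2 and tenths −1.

```bash
cat > geo.py <<'E'
from h import *
np.set_printoptions(precision=4,suppress=True)
p=cams.read_camera("top")
px=lambda u,v:(250+(u+.5)/4-.5,190+(v+.5)/4-.5)
# face plane from depth in bare regions
P=[]
poly=np.array([px(*c) for c in((255,160),(560,85),(590,290),(285,355))])
m=np.zeros((420,560),np.uint8);cv2.fillPoly(m,[poly.round().astype(np.int32)],1)
P=np.array([world(p,u,v) for v,u in zip(*np.where(m)) if p["z_map"][v,u]>0])
ok=np.ones(len(P),bool)
for _ in range(6):
    c=np.linalg.lstsq(np.c_[P[ok,:2],np.ones(ok.sum())],P[ok,2],rcond=None)[0]
    r=P@np.r_[-c[:2],1]-c[2]; ok=abs(r)<0.002
n=np.r_[-c[:2],1];n/=np.linalg.norm(n)
print("n",n,"tilt",np.degrees(np.arccos(n[2])),"yaw",np.degrees(np.arctan2(c[1],c[0])),ok.mean(),r[ok].std())
def hit(u,v,h=0):
    o=np.array(p["xyz"]);d=world(p,*px(u,v),z=1)-o
    return o+d*((c[2]+h/n[2]-o@np.r_[-c[:2],1])/(d@np.r_[-c[:2],1]))
if __name__=="__main__":
    for nm,a in dict(tens=(343,268),units=(385.5,260),tenths=(429,251)).items(): print(nm,hit(*a))
    print("key",hit(540,236,.021),"collar",hit(531,232,.012))
    A,B=hit(275,377),hit(605,307); print("front edge yaw",np.degrees(np.arctan2(-(A-B)[0],(A-B)[1])))
    A,B=hit(297,232,.002),hit(458,198,.002); print("bezel yaw",np.degrees(np.arctan2(-(A-B)[0],(A-B)[1])))
    print(sensors.get_state()["time_s"])
E
python3 geo.py
```

```text
n [-0.2509 -0.052   0.9666] tilt 14.845013163624612 yaw 11.71121361923066 0.4252046638551228 0.00112392353654991
tens [ 0.5168 -0.0854  0.0776]
units [ 0.5215 -0.1127  0.0774]
tenths [ 0.5269 -0.1406  0.0773]
key [ 0.5349 -0.2086  0.0974] collar [ 0.5378 -0.2045  0.0891]
front edge yaw 10.977255208124483
bezel yaw 11.173120522752248
0.95
```

Request:
{"method": "move_arm", "body": {"targets": [{"claw": 1, "travel": [0, 0, 0], "yaw": -0.05}, {"claw": 1, "travel": [-0.2, -0.2, 0], "yaw": -0.1}, {"claw": 1, "travel": [-0.4, -0.4, 0], "yaw": -0.15}, {"claw": 1, "travel": [-0.6, -0.6, 0], "yaw": -0.19}, {"claw": 1, "travel": [-0.7, -0.8, 0], "yaw": -0.19}, {"claw": 1, "travel": [-0.8, -1, 0], "yaw": -0.19}, {"claw": 1, "travel": [-0.8, -1, 0], "yaw": -0.19}, {"claw": 1, "travel": [-0.8, -1, 0], "yaw": -0.19}]}}

```text
time_s: 1.95
position: [0.3111, 0.2216, 0.2536]
tool_rot: [[-0.981, -0.194, 0.001], [-0.194, 0.981, 0.001], [-0.001, 0.001, -1.0]]
contact_force: [-0.4, 0.1, 0.2]
finger_gap: -0.0002
gripper_force: 0.0
```

Request:
{"method": "move_arm", "body": {"targets": [{"claw": 1, "travel": [-0.15, -0.2, 0], "yaw": 0}, {"claw": 1, "travel": [-0.25, -0.4, 0], "yaw": 0}, {"claw": 1, "travel": [-0.35, -0.6, 0], "yaw": 0}, {"claw": 1, "travel": [-0.47, -0.8, 0], "yaw": 0}, {"claw": 1, "travel": [-0.59, -1, 0], "yaw": 0}, {"claw": 1, "travel": [-0.59, -1, 0], "yaw": 0}]}}

```text
time_s: 2.7
position: [0.5084, 0.0042, 0.2525]
tool_rot: [[-0.981, -0.194, 0.001], [-0.194, 0.981, -0.0], [-0.001, -0.0, -1.0]]
contact_force: [-0.0, 0.6, 0.2]
finger_gap: 0.0001
gripper_force: 0.0
```

Request:
{"method": "move_arm", "body": {"targets": [{"claw": 1, "travel": [0.014, -0.2, 0], "yaw": 0}, {"claw": 1, "travel": [0.014, -0.357, 0.1], "yaw": 0}, {"claw": 1, "travel": [0.014, -0.357, 0.25], "yaw": 0}, {"claw": 1, "travel": [0.014, -0.357, 0.4], "yaw": 0}, {"claw": 1, "travel": [0.014, -0.357, 0.49], "yaw": 0}, {"claw": 1, "travel": [0.014, -0.357, 0.49], "yaw": 0}]}}

```text
time_s: 3.45
position: [0.5175, -0.0804, 0.129]
tool_rot: [[-0.98, -0.198, -0.004], [-0.198, 0.98, 0.002], [0.004, 0.003, -1.0]]
contact_force: [-0.0, -0.5, 0.2]
finger_gap: 0.0003
gripper_force: 0.0
```

```bash
python3 - <<'E'
from h import *
s=sensors.get_state();print(s["time_s"],s["position"],s["contact_force"])
p=cams.read_camera("top");q=cams.read_camera("scene")
a=cv2.resize(p["img"][200:290,290:400],None,fx=5,fy=5,interpolation=2)
b=cv2.resize(q["img"][130:230,160:290],None,fx=5,fy=5,interpolation=2)
cv2.imwrite("pics/c.png",b[:,:,::-1])
E
```

```text
3.45 [ 0.51746358 -0.08040968  0.12895022] [-0.02677347 -0.46759089  0.20561983]
```

View pics/c.png

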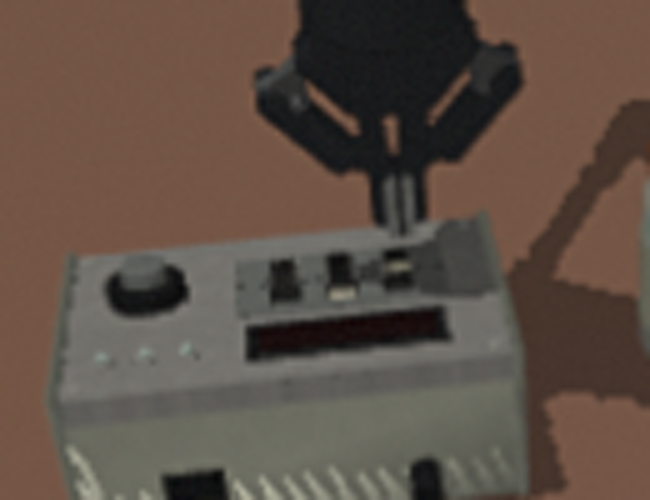

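The picture shows the shut fingertips at (400,232), just above the tens wheel at (397,268). I'll settle there and start feeling downwards.

Request:
{"method": "move_arm", "body": {"targets": [{"claw": 1, "travel": [0, 0, 0], "yaw": 0}, {"claw": 1, "travel": [0, 0, 0.02], "yaw": 0}, {"claw": 1, "travel": [0, 0, 0.032], "yaw": 0}, {"claw": 1, "travel": [0, 0, 0.036], "yaw": 0}, {"claw": 1, "travel": [0, 0, 0.036], "yaw": 0}, {"claw": 1, "travel": [0, 0, 0.036], "yaw": 0}]}}

```text
time_s: 4.3
position: [0.5185, -0.083, 0.1219]
tool_rot: [[-0.981, -0.196, 0.0], [-0.196, 0.981, 0.0], [-0.0, 0.0, -1.0]]
contact_force: [0.0, -0.0, -0.1]
finger_gap: 0.0
gripper_force: 0.0
```

Request:
{"method": "move_arm", "body": {"targets": [{"claw": 1, "travel": [-0.014, -0.006, 0], "yaw": 0}, {"claw": 1, "travel": [-0.014, -0.006, 0.006], "yaw": 0}, {"claw": 1, "travel": [-0.014, -0.006, 0.012], "yaw": 0}, {"claw": 1, "travel": [-0.014, -0.006, 0.012], "yaw": 0}, {"claw": 1, "travel": [-0.014, -0.006, 0.012], "yaw": 0}]}}

```text
time_s: 4.92
position: [0.5221, -0.0837, 0.1187]
tool_rot: [[-0.981, -0.196, -0.0], [-0.196, 0.981, 0.0], [0.0, 0.0, -1.0]]
contact_force: [-0.3, -1.1, 0.3]
finger_gap: 0.0005
gripper_force: 0.0
```

Request:
{"method": "move_arm", "body": {"targets": [{"claw": 1, "travel": [0, 0, 0.002], "yaw": 0}, {"claw": 1, "travel": [0, 0, 0.004], "yaw": 0}, {"claw": 1, "travel": [0, 0, 0.004], "yaw": 0}]}}

```text
time_s: 5.3
position: [0.5221, -0.0837, 0.1178]
tool_rot: [[-0.981, -0.196, -0.0], [-0.196, 0.981, 0.0], [0.0, 0.0, -1.0]]
contact_force: [1.0, 0.1, 0.3]
finger_gap: 0.0
gripper_force: 0.0
```

Request:
{"method": "move_arm", "body": {"targets": [{"claw": 1, "travel": [0, 0, 0.002], "yaw": 0}, {"claw": 1, "travel": [0, 0, 0.004], "yaw": 0}, {"claw": 1, "travel": [0, 0, 0.004], "yaw": 0}]}}

```text
time_s: 5.68
position: [0.5221, -0.0837, 0.1167]
tool_rot: [[-0.981, -0.196, -0.0], [-0.196, 0.981, 0.0], [0.0, 0.0, -1.0]]
contact_force: [-0.2, -0.7, -0.1]
finger_gap: -0.0002
gripper_force: 0.0
```

Request:
{"method": "move_arm", "body": {"targets": [{"claw": 1, "travel": [0, 0, 0.002], "yaw": 0}, {"claw": 1, "travel": [0, 0, 0.004], "yaw": 0}, {"claw": 1, "travel": [0, 0, 0.004], "yaw": 0}]}}

```text
time_s: 6.05
position: [0.5221, -0.0837, 0.1157]
tool_rot: [[-0.981, -0.196, -0.0], [-0.196, 0.981, 0.0], [0.0, 0.0, -1.0]]
contact_force: [-0.2, -0.2, -0.4]
finger_gap: -0.0002
gripper_force: 0.0
```

Request:
{"method": "move_arm", "body": {"targets": [{"claw": 1, "travel": [0, 0, 0.002], "yaw": 0}, {"claw": 1, "travel": [0, 0, 0.004], "yaw": 0}, {"claw": 1, "travel": [0, 0, 0.004], "yaw": 0}]}}

```text
time_s: 6.42
position: [0.5221, -0.0837, 0.1147]
tool_rot: [[-0.981, -0.196, -0.0], [-0.196, 0.981, 0.0], [0.0, 0.0, -1.0]]
contact_force: [0.6, 1.1, 0.1]
finger_gap: 0.0001
gripper_force: 0.0
```

Request:
{"method": "move_arm", "body": {"targets": [{"claw": 1, "travel": [0, 0, 0.002], "yaw": 0}, {"claw": 1, "travel": [0, 0, 0.004], "yaw": 0}, {"claw": 1, "travel": [0, 0, 0.004], "yaw": 0}]}}

```text
time_s: 6.8
position: [0.5221, -0.0837, 0.1138]
tool_rot: [[-0.981, -0.196, -0.0], [-0.196, 0.981, 0.0], [0.0, 0.0, -1.0]]
contact_force: [0.4, -0.5, -0.7]
finger_gap: -0.0
gripper_force: 0.0
```

Request:
{"method": "move_arm", "body": {"targets": [{"claw": 1, "travel": [0, 0, 0.002], "yaw": 0}, {"claw": 1, "travel": [0, 0, 0.004], "yaw": 0}, {"claw": 1, "travel": [0, 0, 0.004], "yaw": 0}]}}

```text
time_s: 7.18
position: [0.5221, -0.0837, 0.1127]
tool_rot: [[-0.981, -0.196, -0.0], [-0.196, 0.981, 0.0], [0.0, 0.0, -1.0]]
contact_force: [-1.2, -0.2, 0.6]
finger_gap: 0.0003
gripper_force: 0.0
```

Request:
{"method": "move_arm", "body": {"targets": [{"claw": 1, "travel": [0, 0, 0.002], "yaw": 0}, {"claw": 1, "travel": [0, 0, 0.003], "yaw": 0}, {"claw": 1, "travel": [0, 0, 0.003], "yaw": 0}]}}

```text
time_s: 7.55
position: [0.5221, -0.0837, 0.112]
tool_rot: [[-0.981, -0.196, -0.0], [-0.196, 0.981, 0.0], [0.0, 0.0, -1.0]]
contact_force: [0.3, -0.6, 0.0]
finger_gap: -0.0002
gripper_force: 0.0
```

Request:
{"method": "move_arm", "body": {"targets": [{"claw": 1, "travel": [0, 0, 0.002], "yaw": 0}, {"claw": 1, "travel": [0, 0, 0.003], "yaw": 0}, {"claw": 1, "travel": [0, 0, 0.003], "yaw": 0}]}}

```text
time_s: 7.92
position: [0.5221, -0.0837, 0.1113]
tool_rot: [[-0.981, -0.196, -0.0], [-0.196, 0.981, 0.0], [-0.0, 0.0, -1.0]]
contact_force: [0.4, 0.0, -0.2]
finger_gap: -0.0001
gripper_force: 0.0
```

Request:
{"method": "move_arm", "body": {"targets": [{"claw": 1, "travel": [0, 0, 0.002], "yaw": 0}, {"claw": 1, "travel": [0, 0, 0.003], "yaw": 0}, {"claw": 1, "travel": [0, 0, 0.003], "yaw": 0}]}}

```text
time_s: 8.3
position: [0.5221, -0.0837, 0.1105]
tool_rot: [[-0.981, -0.196, -0.0], [-0.196, 0.981, 0.0], [-0.0, 0.0, -1.0]]
contact_force: [-0.4, -0.0, 0.2]
finger_gap: -0.0002
gripper_force: 0.0
```

Request:
{"method": "move_arm", "body": {"targets": [{"claw": 1, "travel": [0, 0, 0.002], "yaw": 0}, {"claw": 1, "travel": [0, 0, 0.003], "yaw": 0}, {"claw": 1, "travel": [0, 0, 0.003], "yaw": 0}]}}

```text
time_s: 8.68
position: [0.5223, -0.0837, 0.11]
tool_rot: [[-0.981, -0.196, 0.0], [-0.196, 0.981, 0.0], [-0.0, -0.0, -1.0]]
contact_force: [-0.2, 0.3, 1.9]
finger_gap: -0.0002
gripper_force: 1.2
```

Request:
{"method": "move_arm", "body": {"targets": [{"claw": 1, "travel": [0, 0, 0.001], "yaw": 0}, {"claw": 1, "travel": [0, 0, 0.002], "yaw": 0}, {"claw": 1, "travel": [0, 0, 0.002], "yaw": 0}]}}

```text
time_s: 9.05
position: [0.5224, -0.0837, 0.1097]
tool_rot: [[-0.981, -0.196, 0.001], [-0.196, 0.981, 0.0], [-0.001, -0.0, -1.0]]
contact_force: [-0.2, 0.7, 4.8]
finger_gap: 0.0
gripper_force: 2.6
```

Request:
{"method": "move_arm", "body": {"targets": [{"claw": 1, "travel": [0.005, 0, 0.001], "yaw": 0}, {"claw": 1, "travel": [0.013, 0, 0.001], "yaw": 0}, {"claw": 1, "travel": [0.021, 0, 0.001], "yaw": 0}, {"claw": 1, "travel": [0.029, 0, 0.001], "yaw": 0}, {"claw": 1, "travel": [0.037, 0, 0.001], "yaw": 0}, {"claw": 1, "travel": [0.045, 0, 0.001], "yaw": 0}, {"claw": 1, "travel": [0.045, 0, 0.001], "yaw": 0}, {"claw": 1, "travel": [0.045, 0, 0.001], "yaw": 0}]}}

```text
time_s: 10.05
position: [0.5113, -0.0859, 0.1096]
tool_rot: [[-0.981, -0.196, 0.001], [-0.196, 0.981, 0.0], [-0.001, -0.0, -1.0]]
contact_force: [-0.9, 1.3, 6.6]
finger_gap: 0.0001
gripper_force: 3.3
```

Request:
{"method": "move_arm", "body": {"targets": [{"claw": 1, "travel": [0, 0, -0.01], "yaw": 0}, {"claw": 1, "travel": [0, 0, -0.04], "yaw": 0}, {"claw": 1, "travel": [-0.022, -0.056, -0.04], "yaw": 0}, {"claw": 1, "travel": [-0.045, -0.112, -0.04], "yaw": 0}, {"claw": 1, "travel": [-0.045, -0.112, -0.022], "yaw": 0}, {"claw": 1, "travel": [-0.045, -0.112, -0.022], "yaw": 0}]}}

```text
time_s: 10.8
position: [0.5269, -0.1111, 0.1136]
tool_rot: [[-0.981, -0.195, -0.002], [-0.195, 0.981, 0.001], [0.002, 0.002, -1.0]]
contact_force: [-0.4, -1.2, -0.3]
finger_gap: -0.0002
gripper_force: 0.0
```

```bash
python3 - <<'E'
from h import *
p=cams.read_camera("top");q=cams.read_camera("scene")
a=cv2.resize(p["img"][210:300,300:400],(400,360),interpolation=2)
b=cv2.resize(q["img"][160:232,180:260],(400,360),interpolation=2)
cv2.imwrite("pics/d.png",np.hstack([a,b])[:,:,::-1])
E
```

```text
(no output)
```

View pics/d.png

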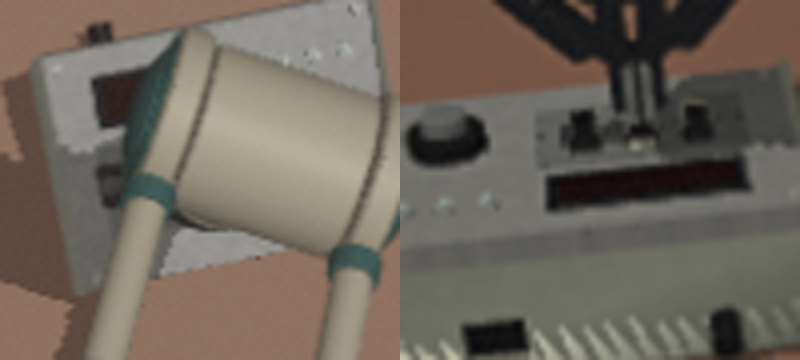

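The scene view shows the tens line now at the wheel's top (697,103), so the stroke worked. Next I'll feel for the units wheel.

Request:
{"method": "move_arm", "body": {"targets": [{"claw": 1, "travel": [0, 0, 0], "yaw": 0}, {"claw": 1, "travel": [0, 0, 0.002], "yaw": 0}, {"claw": 1, "travel": [0, 0, 0.002], "yaw": 0}]}}

```text
time_s: 11.28
position: [0.5276, -0.111, 0.1141]
tool_rot: [[-0.981, -0.196, 0.0], [-0.196, 0.981, 0.0], [-0.0, 0.0, -1.0]]
contact_force: [-0.8, 0.2, -0.2]
finger_gap: 0.0004
gripper_force: 0.0
```

Request:
{"method": "move_arm", "body": {"targets": [{"claw": 1, "travel": [0, 0, 0.002], "yaw": 0}, {"claw": 1, "travel": [0, 0, 0.004], "yaw": 0}, {"claw": 1, "travel": [0, 0, 0.004], "yaw": 0}]}}

```text
time_s: 11.65
position: [0.5276, -0.1111, 0.113]
tool_rot: [[-0.981, -0.196, -0.0], [-0.196, 0.981, 0.0], [0.0, 0.0, -1.0]]
contact_force: [0.3, 0.5, 0.8]
finger_gap: -0.0001
gripper_force: 0.0
```

Request:
{"method": "move_arm", "body": {"targets": [{"claw": 1, "travel": [0, 0, 0.002], "yaw": 0}, {"claw": 1, "travel": [0, 0, 0.004], "yaw": 0}, {"claw": 1, "travel": [0, 0, 0.004], "yaw": 0}]}}

```text
time_s: 12.02
position: [0.5275, -0.1112, 0.112]
tool_rot: [[-0.981, -0.196, -0.0], [-0.196, 0.981, 0.0], [0.0, 0.0, -1.0]]
contact_force: [-0.3, 0.3, -0.6]
finger_gap: -0.0001
gripper_force: 0.0
```

Request:
{"method": "move_arm", "body": {"targets": [{"claw": 1, "travel": [0, 0, 0.002], "yaw": 0}, {"claw": 1, "travel": [0, 0, 0.004], "yaw": 0}, {"claw": 1, "travel": [0, 0, 0.004], "yaw": 0}]}}

```text
time_s: 12.4
position: [0.5276, -0.1111, 0.111]
tool_rot: [[-0.981, -0.196, -0.0], [-0.196, 0.981, 0.0], [0.0, 0.0, -1.0]]
contact_force: [-0.9, -0.0, 0.1]
finger_gap: -0.0001
gripper_force: 0.0
```

Request:
{"method": "move_arm", "body": {"targets": [{"claw": 1, "travel": [0, 0, 0.002], "yaw": 0}, {"claw": 1, "travel": [0, 0, 0.004], "yaw": 0}, {"claw": 1, "travel": [0, 0, 0.004], "yaw": 0}]}}

```text
time_s: 12.78
position: [0.5279, -0.1112, 0.1105]
tool_rot: [[-0.981, -0.196, 0.001], [-0.196, 0.981, -0.0], [-0.001, -0.0, -1.0]]
contact_force: [-0.9, 0.9, 3.0]
finger_gap: 0.0001
gripper_force: 1.9
```

Request:
{"method": "move_arm", "body": {"targets": [{"claw": 1, "travel": [0, 0, 0.002], "yaw": 0}, {"claw": 1, "travel": [0.008, 0, 0.002], "yaw": 0}, {"claw": 1, "travel": [0.016, 0, 0.002], "yaw": 0}, {"claw": 1, "travel": [0.024, 0, 0.002], "yaw": 0}, {"claw": 1, "travel": [0.032, 0, 0.002], "yaw": 0}, {"claw": 1, "travel": [0.04, 0, 0.002], "yaw": 0}, {"claw": 1, "travel": [0.045, 0, 0.002], "yaw": 0}, {"claw": 1, "travel": [0.045, 0, 0.002], "yaw": 0}]}}

```text
time_s: 13.78
position: [0.5169, -0.1133, 0.1102]
tool_rot: [[-0.981, -0.196, 0.001], [-0.196, 0.981, 0.0], [-0.001, -0.0, -1.0]]
contact_force: [0.3, 2.0, 5.9]
finger_gap: 0.0002
gripper_force: 3.0
```

Request:
{"method": "move_arm", "body": {"targets": [{"claw": 1, "travel": [0, 0, -0.02], "yaw": 0}, {"claw": 1, "travel": [-0.005, 0, -0.02], "yaw": 0}, {"claw": 1, "travel": [-0.045, 0, -0.02], "yaw": 0}, {"claw": 1, "travel": [-0.045, 0, -0.02], "yaw": 0}, {"claw": 1, "travel": [-0.045, 0, -0.01], "yaw": 0}, {"claw": 1, "travel": [-0.045, 0, -0.005], "yaw": 0}, {"claw": 1, "travel": [-0.045, 0, -0.001], "yaw": 0}, {"claw": 1, "travel": [-0.045, 0, -0.001], "yaw": 0}]}}

```text
time_s: 14.78
position: [0.5277, -0.111, 0.1104]
tool_rot: [[-0.981, -0.196, 0.001], [-0.196, 0.981, 0.0], [-0.001, 0.0, -1.0]]
contact_force: [-0.5, 1.9, 4.4]
finger_gap: 0.0002
gripper_force: 2.3
```

Request:
{"method": "move_arm", "body": {"targets": [{"claw": 1, "travel": [0, 0, 0.001], "yaw": 0}, {"claw": 1, "travel": [0.008, 0, 0.001], "yaw": 0}, {"claw": 1, "travel": [0.016, 0, 0.001], "yaw": 0}, {"claw": 1, "travel": [0.024, 0, 0.001], "yaw": 0}, {"claw": 1, "travel": [0.032, 0, 0.001], "yaw": 0}, {"claw": 1, "travel": [0.04, 0, 0.001], "yaw": 0}, {"claw": 1, "travel": [0.045, 0, 0.001], "yaw": 0}, {"claw": 1, "travel": [0.045, 0, 0.001], "yaw": 0}]}}

```text
time_s: 15.78
position: [0.5164, -0.1132, 0.1101]
tool_rot: [[-0.981, -0.196, 0.0], [-0.196, 0.981, 0.0], [-0.0, 0.0, -1.0]]
contact_force: [-0.4, 2.7, 6.5]
finger_gap: 0.0003
gripper_force: 3.4
```

Request:
{"method": "move_arm", "body": {"targets": [{"claw": 1, "travel": [0, 0, -0.01], "yaw": 0}, {"claw": 1, "travel": [0, 0, -0.035], "yaw": 0}, {"claw": 1, "travel": [0, -0.056, -0.035], "yaw": 0}, {"claw": 1, "travel": [0, -0.112, -0.035], "yaw": 0}, {"claw": 1, "travel": [0, -0.112, -0.025], "yaw": 0}, {"claw": 1, "travel": [0, -0.112, -0.018], "yaw": 0}, {"claw": 1, "travel": [0, -0.112, -0.018], "yaw": 0}]}}

```text
time_s: 16.65
position: [0.5216, -0.1405, 0.1136]
tool_rot: [[-0.981, -0.196, -0.001], [-0.196, 0.981, 0.001], [0.001, 0.001, -1.0]]
contact_force: [0.7, 0.1, 0.4]
finger_gap: -0.0002
gripper_force: 0.0
```

```bash
python3 - <<'E'
from h import *
q=cams.read_camera("scene")
b=cv2.resize(q["img"][160:220,180:260],(800,600),interpolation=2)
cv2.imwrite("pics/e.png",b[:,:,::-1])
E
```

```text
(no output)
```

View pics/e.png

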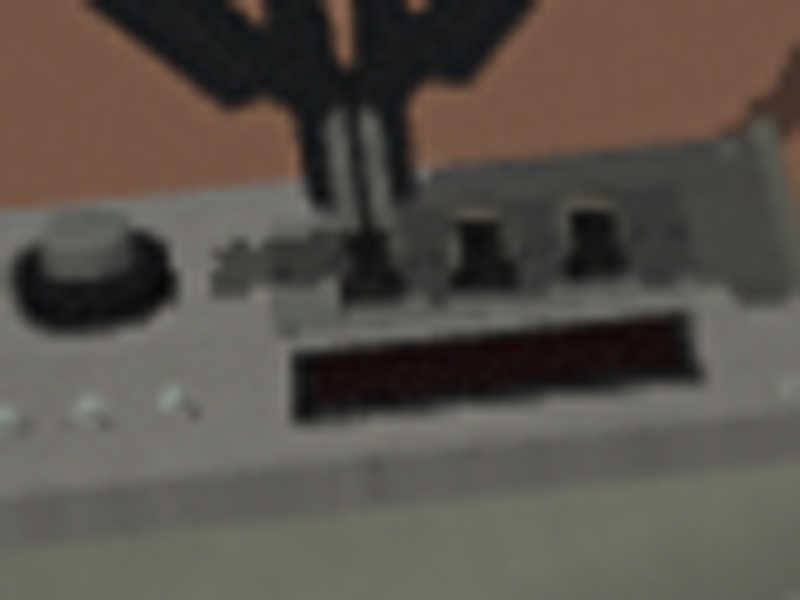

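Tens (593,205) and units (478,212) now both have their lines at the top. The tip is over the tenths wheel, so I'll feel for it.

Request:
{"method": "move_arm", "body": {"targets": [{"claw": 1, "travel": [0, 0, 0], "yaw": 0}, {"claw": 1, "travel": [0, 0, 0.002], "yaw": 0}, {"claw": 1, "travel": [0, 0, 0.002], "yaw": 0}]}}

```text
time_s: 17.08
position: [0.5221, -0.1407, 0.1136]
tool_rot: [[-0.981, -0.196, 0.0], [-0.196, 0.981, 0.0], [-0.0, 0.0, -1.0]]
contact_force: [-0.9, 0.1, 0.1]
finger_gap: -0.0001
gripper_force: 0.0
```

Request:
{"method": "move_arm", "body": {"targets": [{"claw": 1, "travel": [0, 0, 0.002], "yaw": 0}, {"claw": 1, "travel": [0, 0, 0.004], "yaw": 0}, {"claw": 1, "travel": [0, 0, 0.004], "yaw": 0}]}}

```text
time_s: 17.45
position: [0.522, -0.1408, 0.1125]
tool_rot: [[-0.981, -0.196, -0.0], [-0.196, 0.981, 0.0], [0.0, 0.0, -1.0]]
contact_force: [0.4, 0.3, -0.2]
finger_gap: -0.0001
gripper_force: 0.0
```

Request:
{"method": "move_arm", "body": {"targets": [{"claw": 1, "travel": [0, 0, 0.002], "yaw": 0}, {"claw": 1, "travel": [0, 0, 0.004], "yaw": 0}, {"claw": 1, "travel": [0, 0, 0.004], "yaw": 0}]}}

```text
time_s: 17.82
position: [0.522, -0.1408, 0.1115]
tool_rot: [[-0.981, -0.196, -0.0], [-0.196, 0.981, 0.0], [0.0, 0.0, -1.0]]
contact_force: [0.0, 0.3, -0.1]
finger_gap: -0.0002
gripper_force: 0.0
```

Request:
{"method": "move_arm", "body": {"targets": [{"claw": 1, "travel": [0, 0, 0.002], "yaw": 0}, {"claw": 1, "travel": [0, 0, 0.004], "yaw": 0}, {"claw": 1, "travel": [0, 0, 0.004], "yaw": 0}]}}

```text
time_s: 18.2
position: [0.522, -0.1408, 0.1105]
tool_rot: [[-0.981, -0.196, -0.0], [-0.196, 0.981, 0.0], [0.0, 0.0, -1.0]]
contact_force: [0.2, -0.1, 0.4]
finger_gap: 0.0
gripper_force: 0.0
```

Request:
{"method": "move_arm", "body": {"targets": [{"claw": 1, "travel": [0, 0, 0.002], "yaw": 0}, {"claw": 1, "travel": [0, 0, 0.004], "yaw": 0}, {"claw": 1, "travel": [0, 0, 0.004], "yaw": 0}]}}

```text
time_s: 18.58
position: [0.5223, -0.1408, 0.11]
tool_rot: [[-0.981, -0.196, 0.001], [-0.196, 0.981, -0.0], [-0.001, -0.0, -1.0]]
contact_force: [0.2, 0.8, 3.6]
finger_gap: -0.0001
gripper_force: 2.0
```

Request:
{"method": "move_arm", "body": {"targets": [{"claw": 1, "travel": [0, 0, 0.002], "yaw": 0}, {"claw": 1, "travel": [-0.008, 0, 0.002], "yaw": 0}, {"claw": 1, "travel": [-0.016, 0, 0.002], "yaw": 0}, {"claw": 1, "travel": [-0.024, 0, 0.002], "yaw": 0}, {"claw": 1, "travel": [-0.032, 0, 0.002], "yaw": 0}, {"claw": 1, "travel": [-0.04, 0, 0.002], "yaw": 0}, {"claw": 1, "travel": [-0.045, 0, 0.002], "yaw": 0}, {"claw": 1, "travel": [-0.045, 0, 0.002], "yaw": 0}]}}

```text
time_s: 19.58
position: [0.5337, -0.1387, 0.1097]
tool_rot: [[-0.981, -0.196, 0.001], [-0.196, 0.981, -0.0], [-0.001, -0.001, -1.0]]
contact_force: [-0.4, 0.7, 6.1]
finger_gap: -0.0
gripper_force: 3.1
```

Request:
{"method": "move_arm", "body": {"targets": [{"claw": 1, "travel": [0, 0, -0.02], "yaw": 0}, {"claw": 1, "travel": [0, 0, -0.15], "yaw": 0}, {"claw": 1, "travel": [0.2, 0, -0.2], "yaw": 0}, {"claw": 1, "travel": [0.4, 0, -0.2], "yaw": 0}, {"claw": 1, "travel": [0.6, 0, -0.2], "yaw": 0}, {"claw": 1, "travel": [0.6, 0, -0.2], "yaw": 0}]}}

```text
time_s: 20.32
position: [0.3823, -0.1673, 0.1586]
tool_rot: [[-0.981, -0.193, -0.003], [-0.193, 0.981, 0.001], [0.003, 0.002, -1.0]]
contact_force: [0.6, -0.2, -0.7]
finger_gap: 0.0
gripper_force: 0.0
```

```bash
python3 - <<'E'
from h import *
p=cams.read_camera("top");q=cams.read_camera("scene")
a=cv2.resize(p["img"][215:285,300:400],(800,560),interpolation=2)
cv2.imwrite("pics/f.png",a[:,:,::-1])
b=cv2.resize(q["img"][160:220,180:260],(800,600),interpolation=2)
cv2.imwrite("pics/g.png",b[:,:,::-1])
E
```

```text
(no output)
```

View pics/f.png

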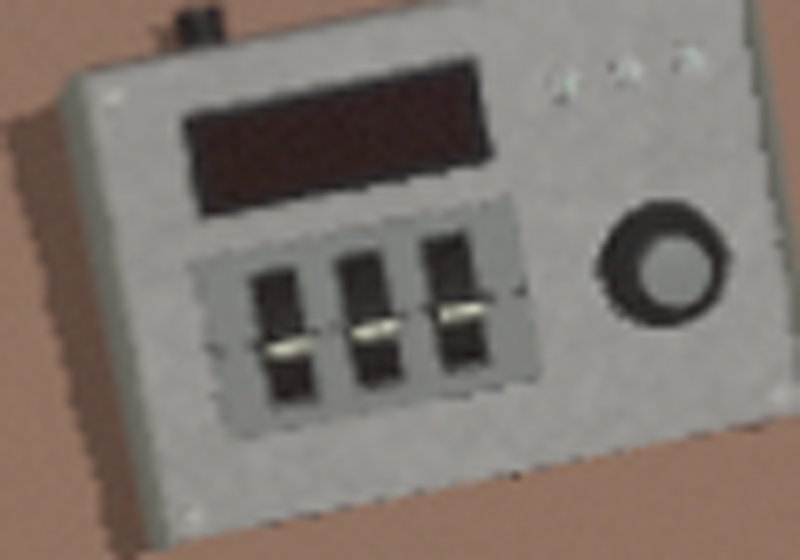

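View pics/g.png

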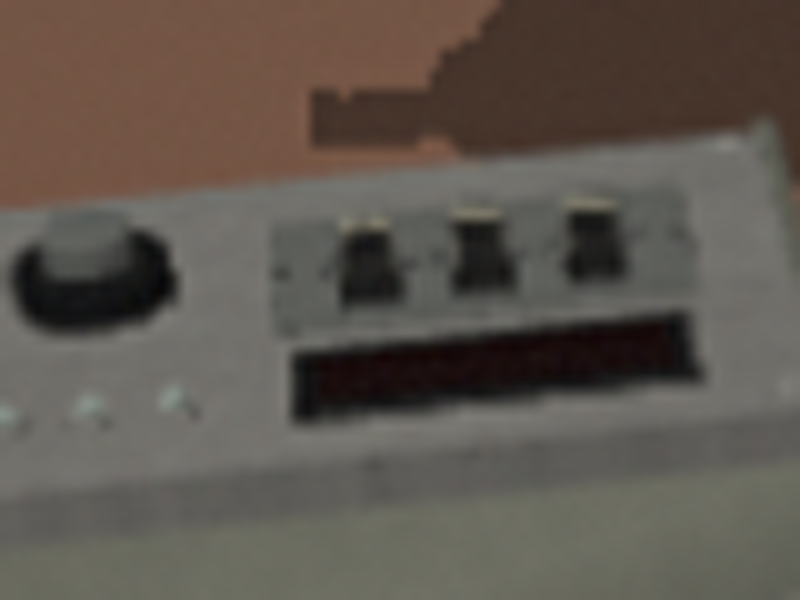

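All three lines, (288,346), (373,329) and (460,312) in the top crop, sit level with the ticks once their height is allowed for. The scene crop agrees, with each line on its wheel's crest. Next is the key.

Request:
{"method": "move_arm", "body": {"targets": [{"claw": 1, "travel": [-0.2, -0.1, 0], "yaw": 0}, {"claw": 1, "travel": [-0.4, -0.2, 0], "yaw": 0}, {"claw": 1, "travel": [-0.529, -0.275, 0], "yaw": 0}, {"claw": 1, "travel": [-0.529, -0.275, 0.05], "yaw": 0}, {"claw": 1, "travel": [-0.529, -0.275, 0.1], "yaw": 0}, {"claw": 1, "travel": [-0.529, -0.275, 0.12], "yaw": 0}, {"claw": 1, "travel": [-0.529, -0.275, 0.12], "yaw": 0}, {"claw": 1, "travel": [-0.529, -0.275, 0.12], "yaw": 0}]}}

```text
time_s: 21.42
position: [0.529, -0.2096, 0.1296]
tool_rot: [[-0.981, -0.196, 0.001], [-0.196, 0.981, -0.0], [-0.001, -0.0, -1.0]]
contact_force: [-0.0, -0.6, 0.8]
finger_gap: 0.0002
gripper_force: 0.0
```

Request:
{"method": "move_arm", "body": {"targets": [{"claw": 1, "travel": [0, 0, 0.015], "yaw": 0}, {"claw": 1, "travel": [0, 0, 0.025], "yaw": 0}, {"claw": 1, "travel": [0, 0, 0.032], "yaw": 0}, {"claw": 1, "travel": [0, 0, 0.04], "yaw": 0}, {"claw": 1, "travel": [0, 0, 0.04], "yaw": 0}]}}

```text
time_s: 22.05
position: [0.529, -0.2095, 0.1188]
tool_rot: [[-0.981, -0.196, -0.0], [-0.196, 0.981, 0.0], [0.0, 0.0, -1.0]]
contact_force: [0.2, 0.2, 0.4]
finger_gap: 0.0002
gripper_force: 0.0
```

Request:
{"method": "move_arm", "body": {"targets": [{"claw": 1, "travel": [0, 0, 0.004], "yaw": 0}, {"claw": 1, "travel": [0, 0, 0.008], "yaw": 0}, {"claw": 1, "travel": [0, 0, 0.012], "yaw": 0}, {"claw": 1, "travel": [0, 0, 0.012], "yaw": 0}]}}

```text
time_s: 22.55
position: [0.5297, -0.2095, 0.1164]
tool_rot: [[-0.981, -0.196, 0.001], [-0.196, 0.981, -0.0], [-0.001, -0.0, -1.0]]
contact_force: [0.7, 0.1, 3.3]
finger_gap: 0.0002
gripper_force: 1.4
```

Request:
{"method": "move_arm", "body": {"targets": [{"claw": 1, "travel": [0, 0, 0.004], "yaw": 0}, {"claw": 1, "travel": [0, 0, 0.008], "yaw": 0}, {"claw": 1, "travel": [0, 0, 0.012], "yaw": 0}, {"claw": 1, "travel": [0, 0, 0.012], "yaw": 0}]}}

```text
time_s: 23.05
position: [0.5299, -0.2096, 0.1134]
tool_rot: [[-0.981, -0.196, 0.002], [-0.196, 0.981, -0.0], [-0.002, -0.001, -1.0]]
contact_force: [1.6, 1.1, 5.8]
finger_gap: 0.0002
gripper_force: 2.3
```

Request:
{"method": "move_arm", "body": {"targets": [{"claw": 1, "travel": [0, 0, 0.003], "yaw": 0}, {"claw": 1, "travel": [0, 0, 0.006], "yaw": 0}, {"claw": 1, "travel": [0, 0, 0.006], "yaw": 0}]}}

```text
time_s: 23.42
position: [0.53, -0.2097, 0.1131]
tool_rot: [[-0.981, -0.196, 0.002], [-0.196, 0.981, -0.001], [-0.002, -0.001, -1.0]]
contact_force: [0.0, 1.2, 11.5]
finger_gap: -0.0002
gripper_force: 5.3
```

Request:
{"method": "move_arm", "body": {"targets": [{"claw": 1, "travel": [0, 0, 0.004], "yaw": 0}, {"claw": 1, "travel": [0, 0, 0.004], "yaw": 0}, {"claw": 1, "travel": [0, 0, -0.02], "yaw": 0}, {"claw": 1, "travel": [0, 0, -0.05], "yaw": 0}, {"claw": 1, "travel": [0, 0, -0.2], "yaw": 0}, {"claw": 1, "travel": [0.2, 0.0, -0.3], "yaw": 0}, {"claw": 1, "travel": [0.4, 0, -0.3], "yaw": 0}, {"claw": 1, "travel": [0.6, 0, -0.3], "yaw": 0}]}}

```text
time_s: 24.42
position: [0.38, -0.2388, 0.1862]
tool_rot: [[-0.98, -0.197, -0.002], [-0.197, 0.98, 0.0], [0.002, 0.0, -1.0]]
contact_force: [-0.0, -1.2, -0.7]
finger_gap: -0.0003
gripper_force: 0.0
```

Request:
{"method": "move_arm", "body": {"targets": [{"claw": 1, "travel": [0, 0, 0], "yaw": 0}, {"claw": 1, "travel": [0, 0, 0], "yaw": 0}]}}

```text
time_s: 24.68
position: [0.3823, -0.2391, 0.1864]
tool_rot: [[-0.981, -0.195, 0.0], [-0.195, 0.981, 0.0], [-0.0, -0.0, -1.0]]
contact_force: [-0.5, -0.1, -0.3]
finger_gap: 0.0
gripper_force: 0.0
```

```bash
python3 - <<'E'
from h import *
p=cams.read_camera("top")
a=cv2.resize(p["img"][195:285,260:420],(800,450),interpolation=2)
cv2.imwrite("pics/i.png",a[:,:,::-1])
E
```

```text
(no output)
```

View pics/i.png

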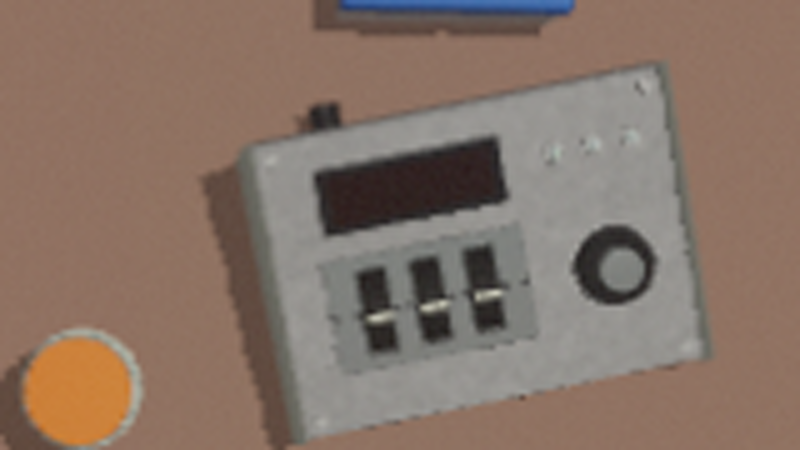

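The wheel lines at (380,317), (434,306) and (486,296) are level with the ticks. The key at (624,268) is up again, and the bottle and the tip box stand where they were. I'll hand the job in.

```bash
python3 -c "
from h import *
print(workorder.sign_off())"
```

```text
the job is handed in; nothing more can be done
None
```

The wheels are set to 3, 7 and 5, the key was pressed fully down and came back up, and the job was handed in after about 25 s on the robot's clock; pushes on the wheels read at most about 7 N.

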